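# Dock the slide carrier under its hold-down springs and bolt it

## Robot

A 6-joint arm with a two-finger parallel gripper is mounted at the origin on a cart in front of the work surface, level with it; the furniture and walls round the work are solid. World frame = base frame: x ahead of the robot, y to its left, z up, the work surface at z = 0. Lengths are in m, angles in rad, forces in N, time in s.
With the tool pointing down it reaches from about 0.35 to 1 m from the base axis. Payload 7.1 kg.
Tool frame: the origin (TCP) lies midway between the tips of the shut fingers; the grasp point (between the pads) lies 19 mm behind it; z points along the fingers, x is the direction in which the jaws open and shut, and the axes are right-handed (so a half turn about z gives the same grasp; the last joint's range is limited). The gripper opens to 85 mm and grips with 20 to 120 N. Pads are 22 mm wide; open, the fingers measure 114 mm over their backs; the gripper's body (76 mm by 85 mm) begins 54 mm behind the grasp point. The pads swing forward as they close: fully open they stand 13 mm farther back than shut.
Start: joints at [-1.245, 0.423, 1.63, -0, 1.089, -0.019], TCP at [0.211, -0.588, 0.231] pointing down, gripper open.
Joint ranges: [-3, 3], [-0.9, 2.11], [0.09, 2.58], [-1.31, 4.45], [0.11, 2.69], [-2.54, 2.54]. Speed limits (rad/s): [2.39, 2.39, 3.01, 3.14, 3.14, 3.14].

## Interface

Orientations are given as a unit quaternion [w, x, y, z].
In Python, from plant import get_state, snapshot, camera_model, job_done, spot_in, outline_of gives the robot as it stands.
- The arm moves only by the tool play_rows, never from a script. Its argument "commands" is a list of rows, each a list of 3 entries, a list of its own where there are three numbers: the closure, from -1 (fully open) to 1 (shut), then the shift along the tool's x, y, z in cm, then the turn, a rotation vector about the tool's x, y, z in rad. A call has 1 to 20 rows; each row is the pose to reach, as a shift and turn from the pose commanded when the call began, along the tool's axes at that moment; what a row does not reach only later rows make up. A row lasts 1/8 s, in which the tool goes at most 62.5 mm and 10.7 degrees, less where a joint would pass 70% of its speed; a pose out of reach is approached as far as the arm can. A call with a gripper value outside its range is refused whole. The fingers move at their own pace and stop on an object; "force" is the grip in N (left out, the last holds). Time passes only in rows, so rows that repeat a pose let the fingers close. It gives the time, the measured TCP pose, the force and the opening at its end, in the units of the state.
- get_state(): the state, without advancing time (a new reading comes with each control period).
- snapshot(name): name is "scene" or "top"; returns (picture, depth): 420x560x3 uint8, blue, green, red; 420x560 float32, m along the optical axis (not along the pixel's ray), 0 where there is no reading.
- camera_model(name): a dict with "fx", "fy", "cx", "cy" (pixels), "rvec" (rotation vector, rad) and "tvec" (3), from world to camera coordinates, as OpenCV has them. Camera axes: x right, y down, z forward; pixel columns grow to the right and rows downward; lengths in m; the calibration is good to about 2 mm. A picture is of the moment at which its call begins. camera_model takes no time and is no camera call.
- job_done(): hands the job in, once; it reports no verdict.
Trained networks look in the newest picture that a camera, given by its name, has taken for a name from the list of things; names that differ only in an ending like _2 or _b are one class to them, and where a whole thing is asked for, a point or a joint stands for the part that bears it (a point fixed in the world has none). Each returns a list of dicts, best first, with "p" (0 to 1); they miss things now and then, are a little off and sometimes report something else, mostly with a low value. They report only what shows in the picture. A call takes as long as a camera call. They do not tell look-alikes from the thing itself.
- spot_in(camera, label): "xyz" ([x, y, z] in m, in world coordinates, good to about 4 mm: the middle of the surface that is visible of it).
- outline_of(camera, label): "region" (420x560 bool, what is visible of it).
The state is a dict: "clock": time; "joint_positions": joint angles; "joint_velocities": joint speeds; "tau": joint torques, N m; "tool_pos": TCP position; "tcp_rot": TCP orientation; "wrist_force": force on the tool from outside, world axes, zero at the start; "moment": the same for the moment, N m; "finger_gap": finger opening in m.
Only numpy, scipy, OpenCV 4.12 (cv2) and the standard library are available. Lean on these libraries where they do the work, as an engineer would, in place of code of your own. Each camera call takes 0.05 s, during which the arm holds its last target. There are 200 camera calls.

## Task

Load the blue slide carrier: with the fingertips press it down hard on its sprung bed at the thumb pad and, keeping it pressed, slide it under the dark bridge and its leaf springs until it is fully home against the end stop. Then push the red knob of the bolt all the way in, so that the bolt closes behind the carrier. Do not grasp or lift the carrier, leave the things standing around where they are, and finish clear of everything.

Things in the scene. Friction and masses are not known exactly. Their poses are not given: they have to be found in the camera images.
- dock: Fixed loading dock, base plate 214 x 125 x 8 mm. Origin on the worktop (z 0). Its x axis is the level direction in which the carrier slides home, y points to the side of the red bolt knob, z is up. In its frame (mm): two aluminium rails along x, inner faces at y +-38.5, tops at z 36; rear lip at x -125 to -120, top z 32; white sprung bed between the rails.
- bridge (a point): Middle of the underside of the dark bridge across the channel, at dock x 28, y 0, z 35 mm. The bridge spans x 20 to 36; top z 55, screw heads 57. On its far side two bright steel leaf springs hang down to about z 25 at x 60; they give way upward as the carrier passes and press on it with 3 to 5 N. Sliding the pressed carrier takes about 7 N, under the springs 10 N.
- end_stop (a point): Middle of the top edge of the end stop's face that meets the carrier's front edge: dock x 70, y 0, z 45 mm.
- bed (a joint): Sprung bed under the carrier: 0 = up, grows (m) as it is pressed straight down, at most 0.014. About 8 N starts it, 11 N takes it 5 mm down, 14 N 10 mm, 16.5 N to the bottom. With the bed up the carrier's front edge stands 5 mm too high and butts against the bridge; it passes with the bed 6 to 14 mm down.
- carrier: Loose blue slide carrier, plate 120 x 74 x 12 mm (x, y, z), about 0.15 kg, three glass slides let in. Origin at the centre of its underside, axes parallel to the dock's. Starts on the raised bed (underside at z 28 mm), origin at dock x -57 to -45 mm; fully home at dock x +10 mm. There, let go, the bridge holds it about 5 mm down (underside z about 23).
- thumb_pad (a point): Centre of the dark ribbed thumb pad on the carrier's top face (carrier x -42, z 12 mm). The flat place reaches from carrier x -60 (rear edge) to -24 mm; there a black cross rib stands up, 6 mm thick, 70 mm wide, 8 mm high, against which a fingertip on the pad can push towards +x.
- bolt (a joint): Bolt: 0 = drawn back, grows (m) as it is pushed in along dock -y; 0.026 = all the way in. Starts at 0 to 0.003, stays where it is left, 2 to 3 N moves it. Its 10 mm steel rod crosses behind the carrier (dock x -66 to -56 mm) and can pass only when the carrier's rear edge is beyond x -56 (it is at -50 when fully home).
- bolt_knob (a point): Centre of the top face of the bolt's upright red knob, 17 mm across, red from dock z 38 to 66 mm (this point: 66), at dock x -61, y +65 mm drawn back, +39 all the way in. The grey housing beneath (dock x -78 to -44, y 50 to 76 mm) is 38 mm high. Push the knob's outer (+y) side towards dock -y.
- label_roll: Bystander, to be left alone: roll of blank white labels, 56 mm across, 26 mm high, past the dock's far end. Origin at the centre of its underside.
- specimen_cup_3: Bystander, to be left alone: specimen cup with dark red lid, 53 mm wide, 59 mm high, past the dock's far end. Origin at the centre of its underside.
- timer: Bystander, to be left alone: white bench timer, 62 x 62 x 22 mm, behind the dock's rear end. Origin at the centre of its underside.
- stamp: Bystander, to be left alone: wooden-grip rubber stamp, 52 x 26 x 72 mm. Origin at the centre of its underside.
- slide_box: Bystander, to be left alone: blue box of slides, 84 x 62 x 40 mm. Origin at the centre of its underside.
- tape_roll: Bystander, to be left alone: roll of tan packing tape, 66 mm across, 19 mm high. Origin at the centre of its underside.
- specimen_cup_1: Bystander, to be left alone: specimen cup with dark red lid, 53 mm wide, 59 mm high. Origin at the centre of its underside.
Not all that is in view belongs to the job. Leave any green look-alike of the carrier alone.

How it is judged:
On the way, in this order (a step that is already met when the one before it is completed fails the run):
1. the carrier has been slid under the bridge and leaf springs, fully home (within 6.5 mm of the end stop) (x of carrier in the frame of dock above 0.0035 m and z of carrier in the frame of dock below 0.0265 m), for 0.1 s.
2. the bolt has been pushed in behind the carrier (value of joint bolt above 0.022 m), for 0.1 s.
At the end, for the whole second after the job is handed in: The carrier rests under the bridge within 6.5 mm of the end stop, held down by it (underside below 26.5 mm above the dock's underside), and the bolt is pushed in at least 22 of its 26 mm (all of step 1 and value of joint bolt above 0.022 m and linear speed of carrier below 0.01 m/s); the robot touches nothing.
It fails at once if the carrier is lifted (12 mm above its raised rest) or tipped (z of carrier in the frame of dock above 0.04 m or angle between carrier's own z axis and vertical above 0.2 rad).
It fails at once if a thing standing around is moved by more than 2 cm (distance of any of label_roll, specimen_cup_3, timer, stamp, slide_box, tape_roll, specimen_cup_1 from where it was at the start of the episode above 0.02 m).
It also fails if it takes over 51 s, if anything falls off the work surface, if the arm or the gripper's body presses on something with over 40 N, if the wrist force passes 120 N, or if a joint passes its speed limit or range.

## Working session

There is one attempt and no reset: what is moved stays moved. The work goes in short steps, Python scripts to look and compute and a tool call to move; the robot and the scene stay as the last step left them, time stands still between calls to the robot, and variables do not carry over. Pictures are saved under pics/ and viewed, about 8 in all and at most 12, crops included, and the job is handed in when it is done.

Besides the shell and the picture viewer there is one more tool, called after "Request:" in YAML: its name, and indented under it one key for each argument. play_rows: Moves the arm, as the interface text tells. Its arguments: {"type":"object","properties":{"commands":{"type":"array"},"force":{"type":"number"}},"required":["commands"]}

```bash
mkdir -p pics; ls; cat > h.py <<'E'
import numpy as np, cv2
from plant import *
def cam(n):
    m=camera_model(n);K=np.array([[m['fx'],0,m['cx']],[0,m['fy'],m['cy']],[0,0,1]]);R=cv2.Rodrigues(np.array(m['rvec'],float))[0];return K,R,np.array(m['tvec'],float).ravel()
def cloud(n,d):
    K,R,t=cam(n);v,u=np.mgrid[:420,:560];P=np.stack([(u-K[0,2])/K[0,0]*d,(v-K[1,2])/K[1,1]*d,d],-1);return (P-t)@R
def proj(n,X):
    K,R,t=cam(n);c=np.atleast_2d(X)@R.T+t;c=c@K.T;return c[:,:2]/c[:,2:]
E
python3 - <<'E'
from h import *
for n in ['scene','top']:
    p,d=snapshot(n);cv2.imwrite(f'pics/{n}0.png',p);np.save(f'pics/{n}d.npy',d)
    for l in ['dock','carrier','thumb_pad','bolt_knob','bridge','end_stop','stamp','timer','slide_box','tape_roll','specimen_cup_1','label_roll']:
        print(n,l,[(np.round(r['xyz'],3).tolist(),round(r['p'],2)) for r in spot_in(n,l)][:3])
s=get_state();print(s['clock'],s['tool_pos'],s['tcp_rot'],s['wrist_force'])
E
```

```text
pics
scene dock [([0.492, 0.107, 0.037], 0.8)]
scene carrier [([0.704, 0.473, 0.012], 0.96), ([0.528, 0.024, 0.044], 0.84), ([0.502, -0.285, 0.014], 0.78)]
scene thumb_pad [([0.528, 0.02, 0.04], 0.92), ([0.507, -0.289, 0.014], 0.77), ([0.708, 0.474, 0.017], 0.64)]
scene bolt_knob [([0.494, 0.101, 0.035], 0.42)]
scene bridge [([0.496, 0.103, 0.039], 0.74)]
scene end_stop [([0.492, 0.104, 0.035], 0.68), ([0.52, 0.112, 0.032], 0.54)]
scene stamp [([0.541, 0.361, 0.012], 0.81)]
scene timer [([0.523, -0.11, 0.02], 0.62)]
scene slide_box [([0.646, -0.395, 0.037], 0.75)]
scene tape_roll [([0.469, 0.412, 0.019], 0.73)]
scene specimen_cup_1 [([0.452, 0.198, 0.061], 0.8)]
scene label_roll [([0.536, 0.212, 0.025], 0.58)]
top dock [([0.503, 0.088, 0.036], 0.87), ([0.572, 0.401, 0.057], 0.58)]
top carrier [([0.53, 0.016, 0.044], 0.79), ([0.5, -0.293, 0.017], 0.73), ([0.708, 0.466, 0.014], 0.72)]
top thumb_pad [([0.702, 0.467, 0.012], 0.97), ([0.506, -0.294, 0.012], 0.83), ([0.528, 0.02, 0.038], 0.69)]
top bolt_knob [([0.507, 0.084, 0.033], 0.32)]
top bridge [([0.505, 0.082, 0.036], 0.91)]
top end_stop [([0.504, 0.085, 0.033], 0.65)]
top stamp [([0.544, 0.35, 0.011], 0.59)]
top timer [([0.521, -0.118, 0.02], 0.61)]
top slide_box [([0.651, -0.399, 0.041], 0.9), ([0.506, 0.087, 0.04], 0.48)]
top tape_roll [([0.472, 0.405, 0.019], 0.56)]
top specimen_cup_1 [([0.454, 0.19, 0.058], 0.77), ([0.572, 0.401, 0.056], 0.63)]
top label_roll [([0.536, 0.209, 0.031], 0.51)]
1.3 [ 0.21128388 -0.58816242  0.23129583] [-1.53154914e-05  8.17924058e-01 -5.75326199e-01 -1.00046665e-05] [-0.26499045 -0.48957187 -0.16180999]
```

View pics/top0.png

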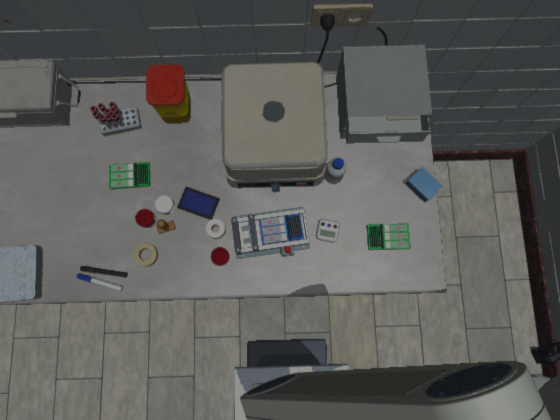

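View pics/scene0.png

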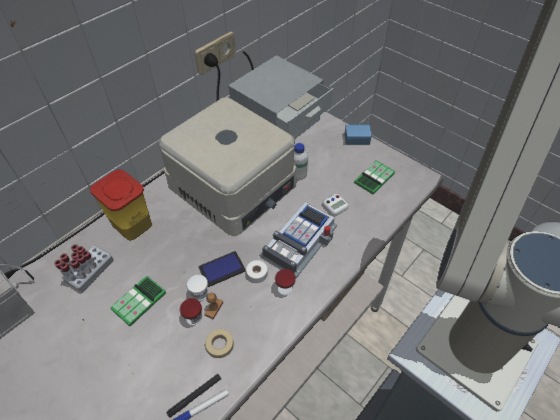

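```bash
python3 - <<'E'
from h import *
o=[]
for n in ['scene','top']:
    p=cv2.imread(f'pics/{n}0.png');d=np.load(f'pics/{n}d.npy');C=cloud(n,d)
    c,_=proj(n,[[0.52,0.07,0.03]]),0
    u,v=c[0].astype(int);print(n,u,v)
    q=cv2.resize(p[v-37:v+38,u-50:u+50],(800,600),interpolation=cv2.INTER_CUBIC)
    cv2.imwrite(f'pics/{n}crop.png',q)
    z=C[...,2]
    roi=(abs(C[...,0]-.52)<.12)&(abs(C[...,1]-.05)<.15)
    # table height, dock footprint
    print('table',np.median(z[roi&(z<.006)]))
    m=(roi&(z>.005)&(C[...,1]<.165)&(C[...,1]>-.085)).astype(np.uint8)
    nc,lab,st,ce=cv2.connectedComponentsWithStats(m);k=1+np.argmax(st[1:,4]);P=C[lab==k]
    print('rect',cv2.minAreaRect((P[:,:2]*1000).astype(np.float32)),len(P))
    hsv=cv2.cvtColor(p,cv2.COLOR_BGR2HSV)
    red=((hsv[...,0]<8)|(hsv[...,0]>172))&(hsv[...,1]>130)&(hsv[...,2]>60)&roi&(C[...,1]>-.06)&(C[...,1]<.12)
    print('red',red.sum(),np.round(C[red],3)[:40].tolist())
    blue=(hsv[...,0]>100)&(hsv[...,0]<130)&(hsv[...,1]>110)&roi&(C[...,1]<.12)&(C[...,1]>-.09)
    B=C[blue];print('blue',blue.sum(),np.median(B,0),cv2.minAreaRect((B[:,:2]*1000).astype(np.float32)))
E
```

```text
scene 295 239
table -0.002669475812136528
rect ((515.9031982421875, 49.77165985107422), (129.65325927734375, 217.60394287109375), 3.310885429382324) 2886
red 32 [[0.473, -0.002, 0.062], [0.471, -0.004, 0.062], [0.468, -0.005, 0.064], [0.47, 0.007, 0.069], [0.469, 0.004, 0.067], [0.467, 0.001, 0.065], [0.466, -0.002, 0.064], [0.464, -0.003, 0.065], [0.469, 0.007, 0.066], [0.471, 0.0, 0.057], [0.464, 0.005, 0.067], [0.463, 0.003, 0.067], [0.463, -0.002, 0.062], [0.468, 0.008, 0.063], [0.465, 0.008, 0.066], [0.463, 0.006, 0.065], [0.461, 0.005, 0.067], [0.46, 0.002, 0.064], [0.468, 0.008, 0.059], [0.465, 0.007, 0.06], [0.463, 0.006, 0.061], [0.46, 0.006, 0.063], [0.459, 0.001, 0.059], [0.461, 0.008, 0.06], [0.461, 0.003, 0.055], [0.459, 0.006, 0.055], [0.463, 0.009, 0.049], [0.46, 0.004, 0.047], [0.465, 0.011, 0.046], [0.463, 0.008, 0.044], [0.462, 0.004, 0.041], [0.461, 0.002, 0.04]]
blue 157 [0.51472097 0.00159354 0.03856032] ((527.9295043945312, 18.372783660888672), (71.29944610595703, 124.06087493896484), 6.33315372467041)
top 262 232
table -0.0003178403530071946
rect ((518.4342651367188, 48.48193359375), (138.81922912597656, 219.56723022460938), 6.581158638000488) 3079
red 26 [[0.479, 0.007, 0.017], [0.473, 0.005, 0.064], [0.472, 0.002, 0.068], [0.472, -0.001, 0.065], [0.472, -0.003, 0.066], [0.469, 0.008, 0.069], [0.469, 0.005, 0.07], [0.47, 0.002, 0.067], [0.469, -0.0, 0.067], [0.47, -0.003, 0.065], [0.47, -0.006, 0.063], [0.467, 0.008, 0.063], [0.467, 0.005, 0.064], [0.467, 0.002, 0.067], [0.467, -0.0, 0.065], [0.467, -0.003, 0.06], [0.467, -0.006, 0.066], [0.465, 0.008, 0.061], [0.464, 0.005, 0.065], [0.464, 0.003, 0.067], [0.464, -0.0, 0.068], [0.464, -0.003, 0.066], [0.462, 0.005, 0.061], [0.461, 0.003, 0.067], [0.462, -0.0, 0.063], [0.461, -0.003, 0.065]]
blue 217 [ 0.52763991 -0.00744766  0.0398945 ] ((529.4212646484375, 17.762481689453125), (72.97232818603516, 117.76221466064453), 6.656562328338623)
```

View pics/topcrop.png

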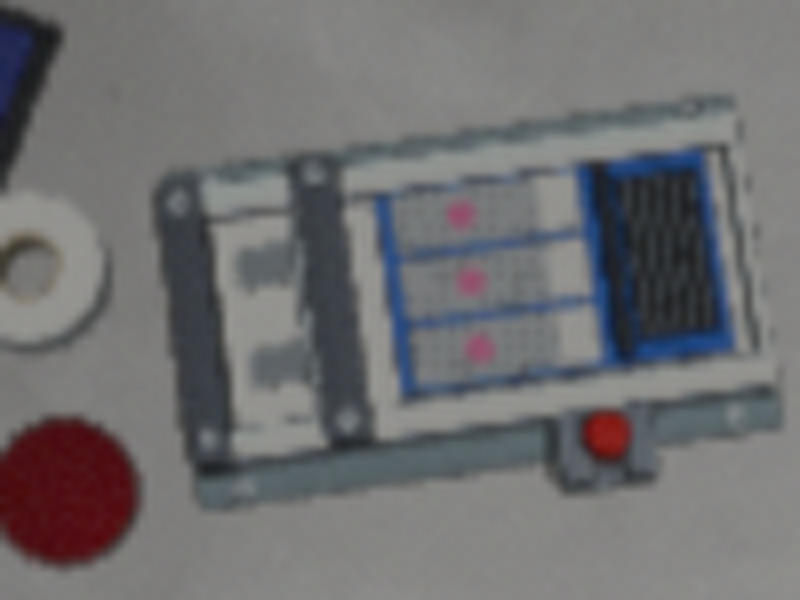

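View pics/scenecrop.png

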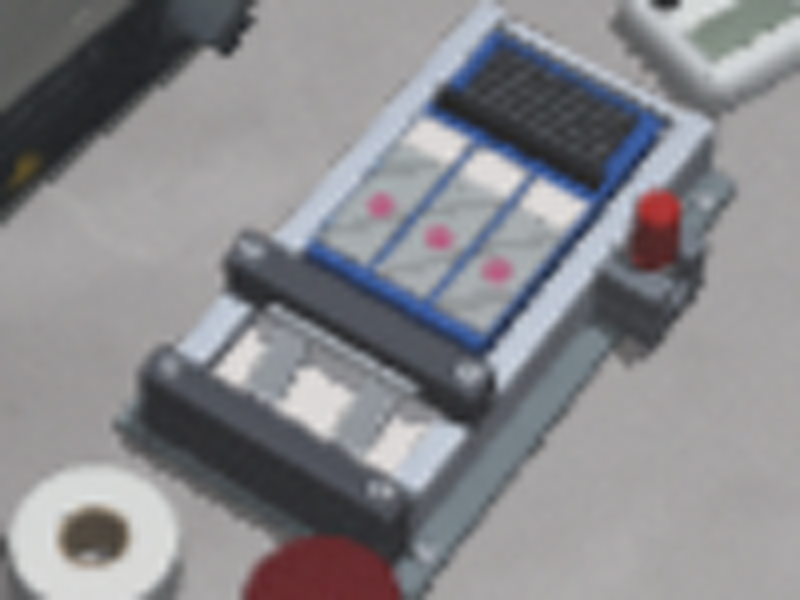

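```bash
cat > fit.py <<'E'
from h import *
from scipy.optimize import least_squares
off={'top':(212,195),'scene':(245,202)}
L=[ # cam, crop px, frame, xyz mm (None=free)
('top',(705,152),'c',(-60,-37,12)),('top',(735,350),'c',(-60,37,12)),('top',(377,197),'c',(60,-37,12)),('top',(405,395),'c',(60,37,12)),
('scene',(497,33),'c',(-60,-37,12)),('scene',(668,125),'c',(-60,37,12)),('scene',(310,245),'c',(60,-37,12)),('scene',(485,345),'c',(60,37,12)),
('top',(607,433),'k',(-61,65,66)),('scene',(660,207),'k',(-61,65,66)),
('top',(290,162),'d',(36,None,55)),('top',(330,445),'d',(36,None,55)),('top',(335,165),'d',(20,None,55)),('top',(372,430),'d',(20,None,55)),
('top',(210,195),'d',(70,None,45)),('top',(230,455),'d',(70,None,45)),
]
nf=sum(l[3][1] is None for l in L)
def model(p):
    dx,dy,a,c,b=p[:5];R=np.array([[np.cos(a),-np.sin(a)],[np.sin(a),np.cos(a)]]);out=[];f=5
    for cam_,px,fr,X in L:
        X=list(X)
        if X[1] is None: X[1]=p[f];f+=1
        if fr=='c': X=[X[0]+c,X[1],X[2]+28]
        if fr=='k': X=[X[0],X[1]-b,X[2]]
        w=R@np.array(X[:2])+[dx,dy]
        q=proj(cam_,[[w[0]/1e3,w[1]/1e3,X[2]/1e3]])[0]
        u=np.array(off[cam_])+(np.array(px)+.5)/8-.5
        out.append(q-u)
    return np.array(out)
p0=[520,55,np.pi/2,-50,1]+[-40,40]*(nf//2)
for use in ['both','top','scene']:
    w=np.array([[1.] if use=='both' or l[0]==use else [0.05] for l in L])
    r=least_squares(lambda p:(model(p)*w).ravel(),p0,loss='soft_l1')
    print(use,np.round(r.x,3),'yaw deg',np.degrees(r.x[2]));
    if use=='both':print(np.round(model(r.x),2).tolist())
E
python3 fit.py
```

```text
both [522.567  68.392   1.679 -51.616   2.588 -50.599  51.381 -47.337  48.173
 -44.877  48.787] yaw deg 96.22634071585914
[[0.23, -0.0], [0.29, 0.53], [-0.2, -0.03], [-0.37, 0.62], [-0.02, -0.8], [0.18, -0.63], [-0.6, -0.04], [-0.32, 0.28], [0.07, 0.21], [0.0, -0.52], [0.19, -0.02], [-0.32, 0.04], [0.3, -0.04], [-0.04, 0.0], [-1.15, 0.09], [0.27, -0.03]]Traceback (most recent call last):
  File "fit.py", line 27, in <module>
    r=least_squares(lambda p:(model(p)*w).ravel(),p0,loss='soft_l1')
    return func(*args, **kwargs)
    result = trf(vector_fun.fun, vector_fun.jac, x0, f0, J0, lb, ub, ftol, xtol,
                 gtol, max_nfev, x_scale, loss_function, tr_solver,
                 tr_options.copy(), verbose, callback=callback_wrapped)
    return trf_no_bounds(
        fun, jac, x0, f0, J0, ftol, xtol, gtol, max_nfev, x_scale,
        loss_function, tr_solver, tr_options, verbose, callback=callback)
    J = jac(x)
    self._update_jac()
    ~~~~~~~~~~~~~~~~^^
    self.J = self.jac_wrapped(xp_copy(self.x), f0=self.f)
             ~~~~~~~~~~~~~~~~^^^^^^^^^^^^^^^^^^^^^^^^^^^^
    
[... 827 characters left out ...]
   ~~~~~~^^^^^^^^^^^^^^^^^^^^^^^^^^^^^^
  File "fit.py", line 27, in <lambda>
    r=least_squares(lambda p:(model(p)*w).ravel(),p0,loss='soft_l1')
                              ~~~~~^^^
  File "fit.py", line 20, in model
    q=proj(cam_,[[w[0]/1e3,w[1]/1e3,X[2]/1e3]])[0]
      ~~~~^^^^^^^^^^^^^^^^^^^^^^^^^^^^^^^^^^^^^
  File "h.py", line 8, in proj
    K,R,t=cam(n);c=np.atleast_2d(X)@R.T+t;c=c@K.T;return c[:,:2]/c[:,2:]
          ~~~^^^
  File "h.py", line 4, in cam
    m=camera_model(n);K=np.array([[m['fx'],0,m['cx']],[0,m['fy'],m['cy']],[0,0,1]]);R=cv2.Rodrigues(np.array(m['rvec'],float))[0];return K,R,np.array(m['tvec'],float).ravel()
ValueError: time passes only in moves, steps and waits
```

```bash
cat > g.py <<'E'
import sys,numpy as np
from plant import get_state
from scipy.spatial.transform import Rotation as Ro
D=np.array([.5226,.0684,0]);A=np.radians(96.23);RD=Ro.from_euler('z',A)
s=get_state();q=s['tcp_rot'];R=Ro.from_quat([q[1],q[2],q[3],q[0]]);p=np.array(s['tool_pos'])
print('t',s['clock'],'tcp',p.round(4),'dock mm',(RD.inv().apply(p-D)*1e3).round(1),'F dock',RD.inv().apply(s['wrist_force']).round(1),'gap',s['finger_gap'],'j',np.round(s['joint_positions'],2))
if len(sys.argv)>3:
    x=D+RD.apply(np.array(list(map(float,sys.argv[1:4])))/1e3)
    RT=Ro.from_matrix(np.array([-RD.as_matrix()[:,1],-RD.as_matrix()[:,0],[0,0,-1]]).T)
    print('world',x.round(4),'shift cm',(R.inv().apply(x-p)*100).round(2),'turn',(R.inv()*RT).as_rotvec().round(4))
E
python3 g.py -93.6 0 120
```

```text
t 1.3 tcp [ 0.2113 -0.5882  0.2313] dock mm [-618.9  380.7  231.3] F dock [-0.5  0.3 -0.2] gap 0.08555174636543281 j [-1.24  0.42  1.63  0.    1.09 -0.02]
world [ 0.5328 -0.0246  0.12  ] shift cm [-42.17 -49.3   11.13] turn [-0.      0.     -1.3347]
```

Request:
play_rows:
  commands:
    - [1, [-4, -4.7, 0], [0, 0, -0.13]]
    - [1, [-8, -9.4, 0], [0, 0, -0.26]]
    - [1, [-12, -14, 0], [0, 0, -0.39]]
    - [1, [-16, -18.8, 0], [0, 0, -0.52]]
    - [1, [-20, -23.4, 1], [0, 0, -0.65]]
    - [1, [-24, -28, 2], [0, 0, -0.78]]
    - [1, [-28, -32.7, 4], [0, 0, -0.91]]
    - [1, [-32, -37.4, 6], [0, 0, -1.04]]
    - [1, [-36, -42, 8], [0, 0, -1.17]]
    - [1, [-39, -45.6, 9.5], [0, 0, -1.26]]
    - [1, [-41, -48, 10.5], [0, 0, -1.31]]
    - [1, [-42.2, -49.3, 11.1], [0, 0, -1.335]]
    - [1, [-42.2, -49.3, 11.1], [0, 0, -1.335]]
    - [1, [-42.2, -49.3, 11.1], [0, 0, -1.335]]

```text
clock: 3.05
tool_pos: [0.5322, -0.0253, 0.1206]
tcp_rot: [0.0, 0.999, 0.054, -0.0]
wrist_force: [0.7, -0.7, 0.2]
finger_gap: -0.0002
```

```bash
python3 g.py -94 0 50; python3 - <<'E'
from h import *
for n in ['scene']:
    p,d=snapshot(n)
    u,v=proj(n,[[0.52,0.03,0.05]])[0].astype(int);print(u,v)
    cv2.imwrite(f'pics/{n}1.png',cv2.resize(p[v-60:v+45,u-70:u+70],(800,600),interpolation=cv2.INTER_CUBIC))
E
```

```text
t 3.05 tcp [ 0.5322 -0.0253  0.1206] dock mm [-94.2   0.6 120.6] F dock [-0.8 -0.6  0.2] gap -0.0002096813400930326 j [-0.07  0.45  1.91 -0.    0.78 -0.18]
world [ 0.5328 -0.025   0.05  ] shift cm [ 0.06 -0.02  7.06] turn [ 0.0002  0.     -0.001 ]
305 226
```

View pics/scene1.png

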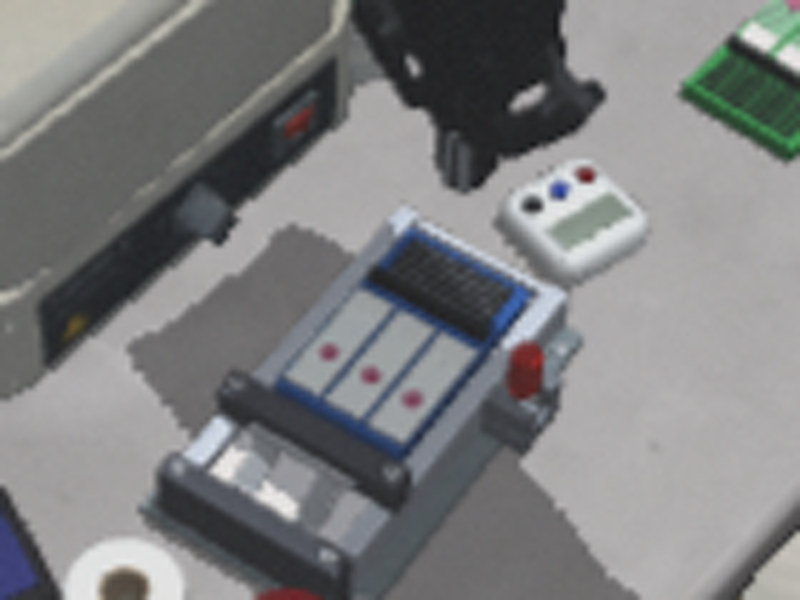

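Request:
play_rows:
  commands:
    - [1, [0, -0.15, 3], [0, 0, 0]]
    - [1, [0.06, -0.3, 6], [0, 0, 0]]
    - [1, [0.06, -0.3, 7], [0, 0, 0]]
    - [1, [0.06, -0.3, 7.6], [0, 0, 0]]
    - [1, [0.06, -0.3, 7.8], [0, 0, 0]]
    - [1, [0.06, -0.3, 8.0], [0, 0, 0]]
    - [1, [0.06, -0.3, 8.2], [0, 0, 0]]
    - [1, [0.06, -0.3, 8.2], [0, 0, 0]]

```text
clock: 4.1
tool_pos: [0.5335, -0.0214, 0.0391]
tcp_rot: [0.0, 0.999, 0.055, 0.001]
wrist_force: [-1.0, -0.7, 6.2]
finger_gap: -0.0002
```

```bash
python3 g.py -91 0 28
```

```text
t 4.1 tcp [ 0.5335 -0.0214  0.0391] dock mm [-90.5  -1.   39.1] F dock [-0.6  1.1  6.2] gap -0.00021321108809239413 j [-0.06  0.59  1.93 -0.    0.62 -0.17]
world [ 0.5325 -0.0221  0.028 ] shift cm [-0.11  0.05  1.11] turn [ 0.0004 -0.0012  0.0005]
```

Request:
play_rows:
  commands:
    - [1, [0, 0, 0.3], [0, 0, 0]]
    - [1, [0, 0, 0.6], [0, 0, 0]]
    - [1, [0, 0, 0.9], [0, 0, 0]]
    - [1, [0, 0, 1.1], [0, 0, 0]]
    - [1, [0, 0, 1.2], [0, 0, 0]]
    - [1, [0, 0, 1.2], [0, 0, 0]]

```text
clock: 4.85
tool_pos: [0.5336, -0.0215, 0.0277]
tcp_rot: [0.0, 0.999, 0.055, 0.001]
wrist_force: [-2.3, -2.1, 12.7]
finger_gap: -0.0002
```

```bash
python3 g.py -91 0 28
```

```text
t 4.85 tcp [ 0.5336 -0.0215  0.0277] dock mm [-90.5  -1.1  27.7] F dock [-1.8  2.5 12.7] gap -0.0001543600580041596 j [-0.06  0.61  1.93 -0.    0.6  -0.17]
world [ 0.5325 -0.0221  0.028 ] shift cm [-0.11  0.05 -0.03] turn [ 0.0004 -0.0015  0.0005]
```

Request:
play_rows:
  commands:
    - [1, [0, -0.2, 0.1], [0, 0, 0]]
    - [1, [0, -0.4, 0.1], [0, 0, 0]]
    - [1, [0, -0.6, 0.1], [0, 0, 0]]
    - [1, [0, -0.8, 0.1], [0, 0, 0]]
    - [1, [0, -1.1, 0.1], [0, 0, 0]]
    - [1, [0, -1.4, 0.1], [0, 0, 0]]
    - [1, [0, -1.7, 0.1], [0, 0, 0]]
    - [1, [0, -2.0, 0.1], [0, 0, 0]]

```text
clock: 5.85
tool_pos: [0.5323, -0.0026, 0.027]
tcp_rot: [0.001, 0.998, 0.055, 0.002]
wrist_force: [-1.9, -9.3, 14.0]
finger_gap: 0.0001
```

```bash
python3 g.py -40 0 27; python3 - <<'E'
from h import *
for n in ['scene']:
    p,d=snapshot(n)
    u,v=proj(n,[[0.52,0.05,0.03]])[0].astype(int);print(u,v)
    cv2.imwrite(f'pics/{n}2.png',cv2.resize(p[v-37:v+38,u-50:u+50],(800,600),interpolation=cv2.INTER_CUBIC))
E
```

```text
t 5.85 tcp [ 0.5323 -0.0026  0.027 ] dock mm [-71.6  -1.9  27. ] F dock [-9.   2.9 14. ] gap 7.870032428025936e-05 j [-0.03  0.61  1.93 -0.    0.59 -0.13]
world [0.5269 0.0286 0.027 ] shift cm [-0.19 -3.16 -0.  ] turn [ 0.0018 -0.0032  0.0009]
300 235
```

View pics/scene2.png

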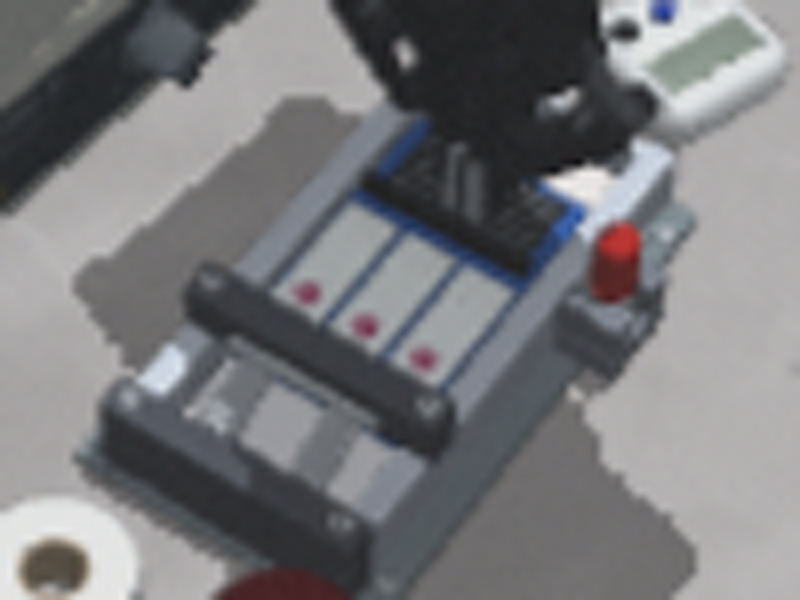

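Request:
play_rows:
  commands:
    - [1, [0, -0.3, 0.05], [0, 0, 0]]
    - [1, [0, -0.6, 0.05], [0, 0, 0]]
    - [1, [0, -0.9, 0.05], [0, 0, 0]]
    - [1, [0, -1.2, 0.05], [0, 0, 0]]
    - [1, [0, -1.5, 0.05], [0, 0, 0]]
    - [1, [0, -1.8, 0.05], [0, 0, 0]]
    - [1, [0, -2.1, 0.05], [0, 0, 0]]
    - [1, [0, -2.4, 0.05], [0, 0, 0]]
    - [1, [0, -2.7, 0.05], [0, 0, 0]]
    - [1, [0, -3.0, 0.05], [0, 0, 0]]
    - [1, [0, -3.3, 0.05], [0, 0, 0]]
    - [1, [0, -3.5, 0.05], [0, 0, 0]]
    - [1, [0, -3.7, 0.05], [0, 0, 0]]
    - [1, [0, -3.8, 0.05], [0, 0, 0]]

```text
clock: 7.65
tool_pos: [0.5285, 0.0352, 0.0265]
tcp_rot: [0.001, 0.998, 0.055, 0.002]
wrist_force: [-0.7, -9.8, 12.4]
finger_gap: 0.0
```

```bash
python3 g.py -25 0 27
```

```text
t 7.65 tcp [0.5285 0.0352 0.0265] dock mm [-33.6  -2.2  26.5] F dock [-9.7  1.7 12.4] gap 1.3991297846563218e-05 j [ 0.04  0.61  1.94 -0.    0.59 -0.06]
world [0.5253 0.0435 0.027 ] shift cm [-0.22 -0.86 -0.05] turn [ 0.0017 -0.0037  0.0011]
```

Steady 10 N sliding. I'll continue in small steps until the end stop shows in the force.

Request:
play_rows:
  commands:
    - [1, [0, -0.2, 0.05], [0, 0, 0]]
    - [1, [0, -0.4, 0.05], [0, 0, 0]]
    - [1, [0, -0.6, 0.05], [0, 0, 0]]
    - [1, [0, -0.7, 0.05], [0, 0, 0]]
    - [1, [0, -0.8, 0.05], [0, 0, 0]]
    - [1, [0, -0.8, 0.05], [0, 0, 0]]

```text
clock: 8.4
tool_pos: [0.5275, 0.0433, 0.026]
tcp_rot: [0.001, 0.998, 0.055, 0.002]
wrist_force: [-1.1, -9.5, 12.6]
finger_gap: -0.0001
```

```bash
python3 g.py -25 0 27
```

```text
t 8.4 tcp [0.5275 0.0433 0.026 ] dock mm [-25.5  -2.1  26. ] F dock [-9.3  2.1 12.6] gap -5.11854533551773e-05 j [ 0.06  0.61  1.94 -0.    0.58 -0.05]
world [0.5253 0.0435 0.027 ] shift cm [-0.21 -0.05 -0.1 ] turn [ 0.0015 -0.0036  0.0009]
```

Request:
play_rows:
  commands:
    - [1, [0, -0.1, 0], [0, 0, 0]]
    - [1, [0, -0.2, 0], [0, 0, 0]]
    - [1, [0, -0.3, 0], [0, 0, 0]]
    - [1, [0, -0.3, 0], [0, 0, 0]]

```text
clock: 8.9
tool_pos: [0.5274, 0.0443, 0.0261]
tcp_rot: [0.002, 0.998, 0.055, 0.002]
wrist_force: [0.8, -23.5, 13.1]
finger_gap: -0.0002
```

```bash
python3 g.py -25 0 27;python3 - <<'E'
from h import *
for n in ['scene']:
    p,d=snapshot(n)
    u,v=proj(n,[[0.52,0.05,0.03]])[0].astype(int);print(u,v)
    cv2.imwrite(f'pics/{n}3.png',cv2.resize(p[v-37:v+38,u-50:u+50],(800,600),interpolation=cv2.INTER_CUBIC))
E
```

```text
t 8.9 tcp [0.5274 0.0443 0.0261] dock mm [-24.5  -2.2  26.1] F dock [-23.5   1.7  13.1] gap -0.00020658845713298965 j [ 0.06  0.61  1.94 -0.01  0.58 -0.04]
world [0.5253 0.0435 0.027 ] shift cm [-0.22  0.05 -0.09] turn [ 0.0037 -0.0037  0.0018]
300 235
```

View pics/scene3.png

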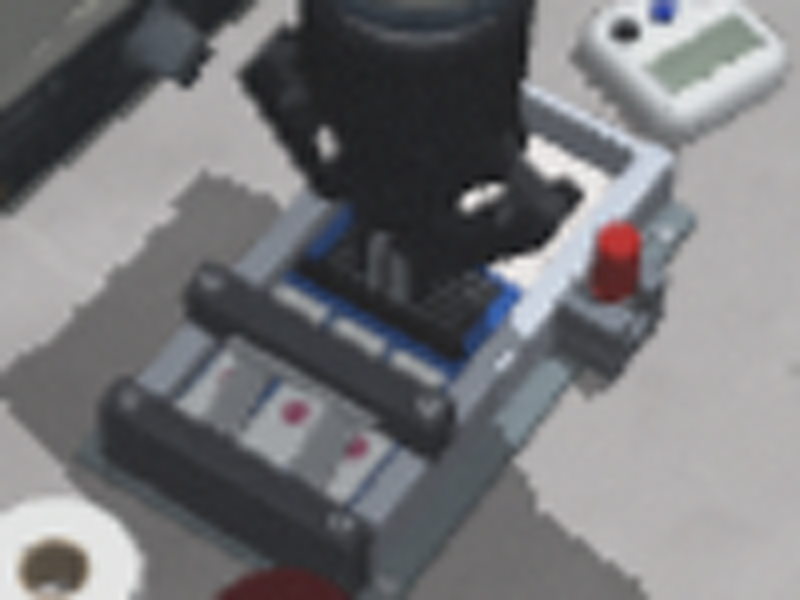

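Request:
play_rows:
  commands:
    - [1, [0, 0.2, 0], [0, 0, 0]]
    - [1, [0, 0.25, -0.5], [0, 0, 0]]
    - [1, [0, 0.3, -1.5], [0, 0, 0]]
    - [1, [0, 0.3, -3], [0, 0, 0]]
    - [1, [0, 0.3, -5], [0, 0, 0]]
    - [1, [0, 0.3, -7], [0, 0, 0]]
    - [1, [0, 0.3, -7], [0, 0, 0]]

```text
clock: 9.82
tool_pos: [0.5266, 0.0446, 0.0961]
tcp_rot: [-0.0, 0.999, 0.055, 0.001]
wrist_force: [0.1, 0.5, -0.9]
finger_gap: 0.0002
```

```bash
python3 g.py -61 100 97
```

```text
t 9.825 tcp [0.5266 0.0446 0.0961] dock mm [-24.1  -1.4  96.1] F dock [ 0.5 -0.2 -0.9] gap 0.00016240139295917722 j [ 0.06  0.49  1.93  0.    0.73 -0.05]
world [ 0.4298 -0.0031  0.097 ] shift cm [-10.14   3.69  -0.12] turn [-0.0001 -0.003   0.0006]
```

Request:
play_rows:
  commands:
    - [1, [-3, 1.1, 0], [0, 0, 0]]
    - [1, [-6, 2.2, 0], [0, 0, 0]]
    - [1, [-9, 3.3, 0], [0, 0, 0]]
    - [1, [-10.1, 3.7, 1], [0, 0, 0]]
    - [1, [-10.1, 3.7, 3], [0, 0, 0]]
    - [1, [-10.1, 3.7, 4.6], [0, 0, 0]]
    - [1, [-10.1, 3.7, 4.6], [0, 0, 0]]
    - [1, [-10.1, 3.7, 4.6], [0, 0, 0]]

```text
clock: 10.82
tool_pos: [0.4297, -0.0033, 0.0482]
tcp_rot: [-0.0, 0.999, 0.055, -0.0]
wrist_force: [0.1, -0.9, -0.1]
finger_gap: 0.0002
```

```bash
python3 g.py -61 62 50;python3 - <<'E'
from h import *
for n in ['scene']:
    p,d=snapshot(n)
    u,v=proj(n,[[0.50,0.03,0.03]])[0].astype(int);print(u,v)
    cv2.imwrite(f'pics/{n}4.png',cv2.resize(p[v-37:v+38,u-50:u+50],(800,600),interpolation=cv2.INTER_CUBIC))
E
```

```text
t 10.825 tcp [ 0.4297 -0.0033  0.0482] dock mm [-61.2 100.2  48.2] F dock [-0.9 -0.  -0.1] gap 0.00022071767572140328 j [-0.04  0.48  2.15  0.    0.51 -0.14]
world [0.4676 0.001  0.05  ] shift cm [ 3.82 -0.02 -0.18] turn [-0.0001  0.0001  0.0004]
310 234
```

View pics/scene4.png

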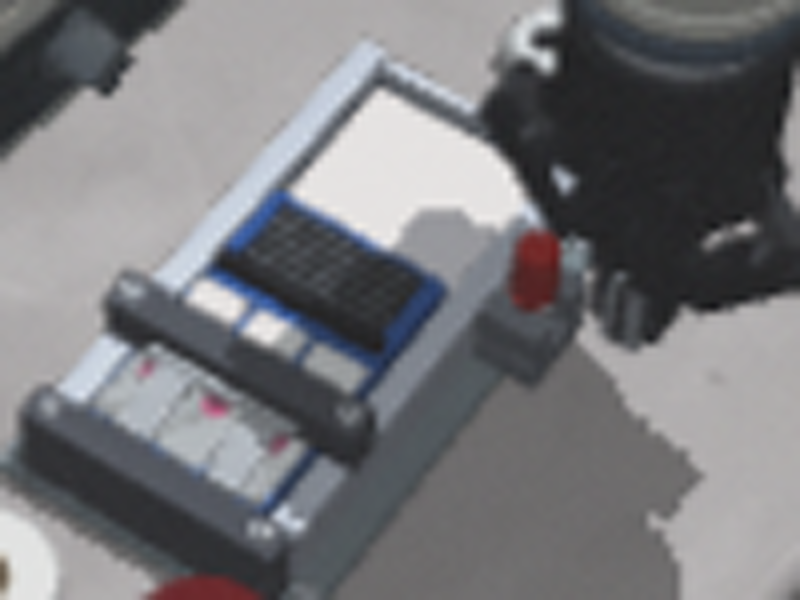

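Request:
play_rows:
  commands:
    - [1, [0.6, 0, 0], [0, 0, 0]]
    - [1, [1.1, 0, 0], [0, 0, 0]]
    - [1, [1.4, 0, 0], [0, 0, 0]]
    - [1, [1.7, 0, 0], [0, 0, 0]]
    - [1, [2.0, 0, 0], [0, 0, 0]]
    - [1, [2.3, 0, 0], [0, 0, 0]]
    - [1, [2.6, 0, 0], [0, 0, 0]]
    - [1, [2.9, 0, 0], [0, 0, 0]]
    - [1, [3.2, 0, 0], [0, 0, 0]]
    - [1, [3.2, 0, 0], [0, 0, 0]]

```text
clock: 12.12
tool_pos: [0.4616, 0.0, 0.0483]
tcp_rot: [0.0, 0.999, 0.055, 0.0]
wrist_force: [-0.9, 0.4, -1.3]
finger_gap: 0.0003
```

```bash
python3 g.py -61 62 48
```

```text
t 12.125 tcp [0.4616 0.     0.0483] dock mm [-61.3  68.   48.3] F dock [ 0.5  0.9 -1.3] gap 0.0003494319103761217 j [-0.03  0.51  2.08  0.    0.55 -0.13]
world [0.4676 0.001  0.048 ] shift cm [ 0.6  -0.03  0.03] turn [ 0.     -0.0006  0.0004]
```

Request:
play_rows:
  commands:
    - [1, [0.2, 0, 0], [0, 0, 0]]
    - [1, [0.4, 0, 0], [0, 0, 0]]
    - [1, [0.6, 0, 0], [0, 0, 0]]

```text
clock: 12.5
tool_pos: [0.4671, 0.0007, 0.0483]
tcp_rot: [-0.0, 0.999, 0.054, -0.0]
wrist_force: [-1.4, 0.5, 0.2]
finger_gap: 0.0003
```

```bash
python3 g.py -61 62 48;python3 - <<'E'
from h import *
for n in ['scene']:
    p,d=snapshot(n)
    u,v=proj(n,[[0.50,0.03,0.03]])[0].astype(int)
    cv2.imwrite(f'pics/{n}5.png',cv2.resize(p[v-37:v+38,u-50:u+50],(800,600),interpolation=cv2.INTER_CUBIC))
E
```

```text
t 12.5 tcp [0.4671 0.0007 0.0483] dock mm [-61.3  62.5  48.3] F dock [0.7 1.4 0.2] gap 0.00032162785660271525 j [-0.02  0.52  2.07  0.    0.55 -0.13]
world [0.4676 0.001  0.048 ] shift cm [ 0.05 -0.03  0.03] turn [-0.0001  0.0002  0.0002]
```

View pics/scene5.png

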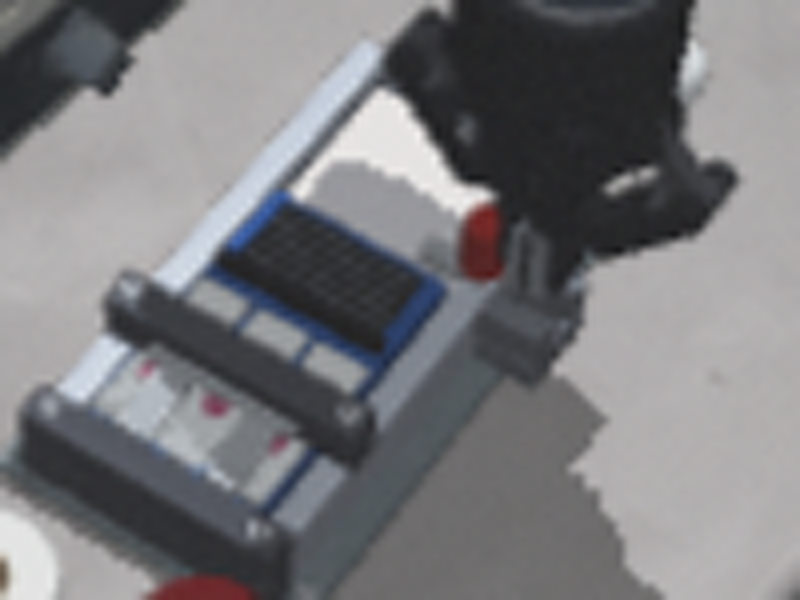

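Request:
play_rows:
  commands:
    - [1, [0.2, 0, 0], [0, 0, 0]]
    - [1, [0.4, 0, 0], [0, 0, 0]]
    - [1, [0.4, 0, 0], [0, 0, 0]]

```text
clock: 12.92
tool_pos: [0.4704, 0.0011, 0.0482]
tcp_rot: [-0.0, 0.999, 0.055, -0.001]
wrist_force: [-4.7, 0.4, 1.5]
finger_gap: 0.0
```

```bash
python3 g.py -61 62 48
```

```text
t 12.925 tcp [0.4704 0.0011 0.0482] dock mm [-61.3  59.2  48.2] F dock [1.  4.7 1.5] gap 3.126205305842161e-05 j [-0.02  0.52  2.06 -0.    0.56 -0.13]
world [0.4676 0.001  0.048 ] shift cm [-0.28 -0.03  0.02] turn [-0.0002  0.0015  0.0003]
```

Request:
play_rows:
  commands:
    - [1, [0.15, 0, 0], [0, 0, 0]]
    - [1, [0.3, 0, 0], [0, 0, 0]]
    - [1, [0.3, 0, 0], [0, 0, 0]]

```text
clock: 13.3
tool_pos: [0.4707, 0.0012, 0.0479]
tcp_rot: [-0.0, 0.999, 0.055, -0.003]
wrist_force: [-10.7, -2.4, 7.1]
finger_gap: 0.0
```

```bash
python3 g.py -61 62 48
```

```text
t 13.3 tcp [0.4707 0.0012 0.0479] dock mm [-61.1  58.9  47.9] F dock [-1.3 10.9  7.1] gap 4.4491334223329234e-05 j [-0.02  0.52  2.06 -0.    0.57 -0.13]
world [0.4676 0.001  0.048 ] shift cm [-0.31 -0.01 -0.01] turn [-0.0006  0.0066  0.0004]
```

Request:
play_rows:
  commands:
    - [1, [-1, 0, 0], [0, 0, 0]]
    - [1, [-3.5, 0, 0], [0, 0, 0]]
    - [1, [-5, 0, -2], [0, 0, 0]]
    - [1, [-6, 0, -6], [0, 0, 0]]
    - [1, [-8, 2, -11], [0, 0, 0]]
    - [1, [-8, 6, -15], [0, 0, 0]]
    - [1, [-8, 11, -15], [0, 0, 0]]
    - [1, [-8, 15, -15], [0, 0, 0]]
    - [1, [-8, 18, -15], [0, 0, 0]]
    - [1, [-8, 18, -15], [0, 0, 0]]

```text
clock: 14.55
tool_pos: [0.4151, -0.1883, 0.1988]
tcp_rot: [0.001, 0.999, 0.053, 0.001]
wrist_force: [0.5, 0.2, -0.6]
finger_gap: -0.0001
```

```bash
python3 g.py;python3 - <<'E'
from h import *
L=[]
for n in ['scene','top']:
    p,d=snapshot(n);C=cloud(n,d)
    u,v=proj(n,[[0.51,0.04,0.03]])[0].astype(int);print(n,u,v)
    L.append(cv2.resize(p[v-37:v+38,u-25 if 0 else u-50:u+50],(400,300),interpolation=cv2.INTER_CUBIC))
    hsv=cv2.cvtColor(p,cv2.COLOR_BGR2HSV)
    red=((hsv[...,0]<8)|(hsv[...,0]>172))&(hsv[...,1]>130)&(hsv[...,2]>60)&(abs(C[...,0]-.48)<.06)&(abs(C[...,1]-.01)<.05)&(C[...,2]>.058)
    a=np.radians(96.23);P=C[red].mean(0)-[.5226,.0684,0];print('knob dock',red.sum(),P[0]*np.cos(a)+P[1]*np.sin(a),-P[0]*np.sin(a)+P[1]*np.cos(a),P[2])
    for l in ['carrier','stamp','timer','slide_box','tape_roll','specimen_cup_1','label_roll']:
        print(l,[np.round(r['xyz'],3).tolist() for r in spot_in(n,l)][:3])
cv2.imwrite('pics/fin.png',np.hstack(L))
E
```

```text
t 14.55 tcp [ 0.4151 -0.1883  0.1988] dock mm [-243.5  134.7  198.8] F dock [ 0.2 -0.5 -0.6] gap -7.052322293929604e-05 j [-0.45  0.22  2.02 -0.    0.9  -0.56]
scene 305 234
knob dock 18 -0.057237262919834345 0.04044892820901546 0.06406245971579674
carrier [[0.706, 0.473, 0.013], [0.522, 0.062, 0.037], [0.502, -0.287, 0.011]]
stamp [[0.544, 0.359, 0.016]]
timer []
slide_box [[0.646, -0.394, 0.036]]
tape_roll [[0.467, 0.411, 0.021]]
specimen_cup_1 [[0.45, 0.193, 0.06], [0.564, 0.408, 0.059]]
label_roll [[0.54, 0.21, 0.025]]
top 273 236
knob dock 25 -0.06029281699771791 0.0386166089763032 0.063820716764096
carrier [[0.705, 0.468, 0.01], [0.522, 0.06, 0.038], [0.518, 0.026, 0.032]]
stamp [[0.543, 0.352, 0.015]]
timer [[0.523, -0.12, 0.019]]
slide_box [[0.651, -0.398, 0.04], [0.522, 0.064, 0.034]]
tape_roll [[0.47, 0.405, 0.018], [0.49, 0.006, 0.066]]
specimen_cup_1 [[0.455, 0.189, 0.056], [0.57, 0.398, 0.057]]
label_roll [[0.536, 0.206, 0.026]]
```

View pics/fin.png

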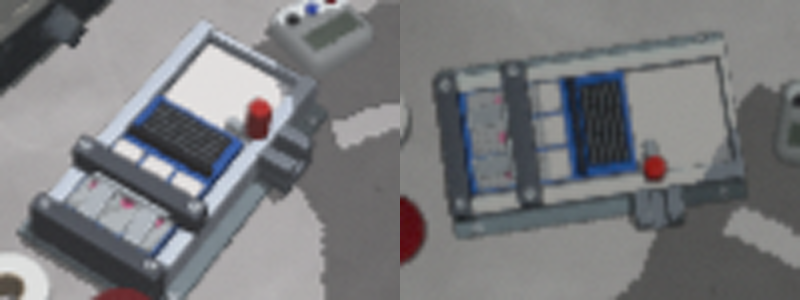

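```bash
python3 -c "
from plant import *
print(job_done())"
```

```text
the job is handed in; nothing more can be done
None
```

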